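# Make up two watch repair kits

## Task

Make up the two repair kits. The overhaul kit goes in the low open tray: the round watch face up in the wide compartment, and the brown jar and the cream canister upright in the two small compartments, one in each. The battery kit goes in the stepped box: the square watch face up in the open compartment on the step, and the battery carton pushed down through the sprung flap into the closed compartment, with the flap shut again afterwards.

Things in the scene. Friction and masses are not known exactly. Their poses are not given: they have to be found in the camera images.
- round_watch: Steel watch head without strap, round dial, 43 mm (own x, over the lugs) x 36 mm (own y) x 11 mm high, lying face up. Origin: centre of its underside; z up. About 35 g. Grasp across own y. All the stock starts on a raised plywood board, its top 30 mm above the worktop (z = 0.030). Mind the bench's upright corner post at x 0.39, y -0.29: swing round it with the arm drawn in.
- square_watch: Steel watch head without strap, square dark blue and white dial, 40 mm (own x, over the lugs) x 33 mm (own y) x 11 mm high, lying face up. Origin: centre of its underside; z up. About 35 g. Grasp across own y.
- brown_jar: Small round dark brown jar with black lid, 33 mm diameter, 47 mm high, standing. Origin: centre of its underside; z up. About 45 g.
- cream_canister: Small round cream canister with tan lid, 37 mm diameter, 51 mm high, standing. Origin: centre of its underside; z up. About 30 g.
- battery_carton: Small closed blue and white carton of button cells, 34 mm (own x) x 52 mm (own y) x 22 mm high. Origin: centre of its underside; z up. About 60 g.
- tray: Low open wood tray, fixed on the work board (underside at z = 0.030), 133 (own x) x 127 (y) mm, rim 12 high, floor at 4. Origin: centre of underside; own x points away from the robot. Wide compartment in front: inside 64 (x) x 117 (y) mm, centre x -29.5, y 0. Two small ones side by side behind: inside 54 (x) x 56 (y) mm, centres x +34.5, y +30.5 and -30.5. Dividers 5 thick, 11 high.
- kit_box: Stepped wood box, fixed on the work board (underside z = 0.030), 139 (own x) x 127 (y) mm. Origin: underside, near the middle; own x points away from the robot. Heights above underside. Open step compartment in front: inside 64 (x) x 115 (y), centre x -33, y 0, floor 30, rim 38. Closed one behind: walls 6 thick, 102 high, floor 4, top opening 58 (x) x 115 (y), centre x +34, y 0, under the flap.
- flap (a joint): Aluminium flap 56 x 112 mm, level, 101 mm above the box's underside, that closes the top opening of the stepped box; hinged on the edge far from the robot, it swings down into the box. 0 = shut, 1.5 rad = hanging open. A light spring shuts it (about 0.3 N at the free edge to start it, 0.6 N fully open).
There are look-alikes about, which are no part of the job. What is shaped like the brown_jar but purple is not meant.

How it is judged (in metres and radians):
At the end, for the whole second after the job is handed in: Round watch flat, face up in the tray's wide compartment; jar and canister upright, one in each small one; square watch flat, face up in the step compartment (all within 4 mm of its floor); carton in the closed compartment, any way up; flap within 0.12 rad of shut; all at rest (x of round_watch in the frame of tray between -0.047 and -0.012 m and y of round_watch in the frame of tray between -0.045 and 0.045 m and z of each of round_watch, brown_jar, cream_canister in the frame of tray below 0.008 m and angle between each of round_watch, square_watch's own z axis and vertical below 0.12 rad and x of brown_jar in the frame of tray between 0.019 and 0.05 m and x of cream_canister in the frame of tray between 0.019 and 0.05 m and ((y of brown_jar in the frame of tray between 0.014 and 0.047 m and y of cream_canister in the frame of tray between -0.047 and -0.014 m) or (y of brown_jar in the frame of tray between -0.047 and -0.014 m and y of cream_canister in the frame of tray between 0.014 and 0.047 m)) and angle between each of brown_jar, cream_canister's own z axis and vertical below 0.1 rad and x of square_watch in the frame of kit_box between -0.052 and -0.014 m and y of square_watch in the frame of kit_box between -0.045 and 0.045 m and z of square_watch in the frame of kit_box below 0.034 m and x of battery_carton in the frame of kit_box between 0.005 and 0.063 m and y of battery_carton in the frame of kit_box between -0.057 and 0.057 m and z of battery_carton in the frame of kit_box below 0.055 m and value of joint flap below 0.12 rad and linear speed of each of round_watch, square_watch, brown_jar, cream_canister, battery_carton below 0.02 m/s); the robot touches nothing.
It also fails if it takes over 120 s, if anything falls off the work surface, if the arm or the gripper's body presses on something with over 40 N, if the wrist force passes 120 N, or if a joint passes its speed limit or range.

## Robot

A 6-joint arm with a two-finger parallel gripper is mounted at the origin on a cart in front of the work surface, level with it; the furniture and walls round the work are solid. World frame = base frame: x ahead of the robot, y to its left, z up, the work surface at z = 0. Lengths are in mm, angles in rad, forces in N, time in s.
With the tool pointing down it reaches from about 400 to 925 mm from the base axis. Payload 12.5 kg.
Tool frame: the origin (TCP) lies midway between the tips of the shut fingers; the grasp point (between the pads) lies 19 mm behind it; z points along the fingers, y is the line along which they close (so a half turn about z gives the same grasp; the last joint's range is limited). The gripper opens to 95 mm and grips with 3 to 60 N. Pads are 20 mm wide; open, the fingers measure 119 mm over their backs; the gripper's body (75 mm by 180 mm) begins 59 mm behind the grasp point.
Start: joints at [-1.254, 0.491, 1.559, -0, 1.092, -0.106], TCP at [256.471, -569.973, 214.661] pointing down, gripper open.
Joint ranges: [-3.1, 3.1], [-0.84, 2.19], [0.05, 2.79], [-1.13, 4.28], [0.06, 2.93], [-2.69, 2.69]. Speed limits (rad/s): [2.22, 2.22, 2.79, 3.14, 3.14, 3.14].

## Interface

Orientations are given as [roll, pitch, yaw] about the fixed x, y, z axes, in that order (R = Rz(yaw) Ry(pitch) Rx(roll)).
In Python, from cell import state, read_camera, camera_info, env gives the robot as it stands.
- The arm moves only by the tool move_arm, never from a script. Its argument "commands" is a list of rows, each a list of 3 entries, a list of its own where there are three numbers: the shift along the world's x, y, z in cm, then the turn, a rotation vector about the world's x, y, z in degrees, then the opening, from 0 (shut) to 1 (fully open). A call has 1 to 10 rows; each row shifts and turns the commanded pose from where the row before left it; what a row does not reach is not made up. A row lasts 1/10 s, in which the tool goes at most 50 mm and 8.59 degrees, less where a joint would pass 70% of its speed; a pose out of reach is approached as far as the arm can. A call with a gripper value outside its range is refused whole. The fingers move at their own pace and stop on an object; the grip force is fixed at half the most. Time passes only in rows, so rows that do not move let the fingers close. It gives the time, the measured TCP pose, the force, the opening and the grip force at its end, in the units of the state.
- state(): the state, without advancing time (a new reading comes with each control period).
- read_camera(name): name is "scene" or "top" or "wrist"; returns the picture (480x640x3 uint8, blue, green, red); there is no depth.
- camera_info(name): a dict with "K" (3x3 intrinsics, pixels), "cam_to_world" (4x4, takes a point from camera to world coordinates). Camera axes: x right, y down, z forward; pixel columns grow to the right and rows downward; lengths in mm; the calibration is good to about 2 mm. A picture is of the moment at which its call begins: read the wrist's pose just before it. camera_info takes no time and is no camera call; for the wrist camera it gives the pose at the moment of the call.
- env.job_done(): hands the job in; it is judged then, once.
The state is a dict: "t": time; "joints": joint angles; "qvel": joint speeds; "tau": joint torques, N m; "eef_pos": TCP position; "tcp_rot": TCP orientation; "ft_force": force on the tool from outside, world axes, zero at the start; "moment": the same for the moment, N m; "opening": opening from 0.0 (shut) to 1.0 (fully open); "grip_force": force on a finger pad.
Only numpy, scipy, OpenCV 4.12 (cv2) and the standard library are available. Lean on these libraries where they do the work, as an engineer would, in place of code of your own. Each camera call takes 0.05 s, during which the arm holds its last target. There are 200 camera calls.

## Working session

There is one attempt and no reset: what is moved stays moved. The work goes in short steps, Python scripts to look and compute and a tool call to move; the robot and the scene stay as the last step left them, time stands still between calls to the robot, and variables do not carry over. Pictures are saved under pics/ and viewed, at most 14 in all, crops included, and the job is handed in when it is done.

Besides the shell and the picture viewer there is one more tool, called after "Call:" as name(argument=value, ...) on one line, values as JSON. move_arm: Moves the arm, as the interface text tells. Its arguments: {"type":"object","properties":{"commands":{"type":"array"}},"required":["commands"]}

```bash
ls; mkdir -p pics
python3 - <<'E'
from cell import *
import cv2,numpy as np
print(state())
for n in("scene","top","wrist"):
    i=camera_info(n);print(n,np.round(i["K"],1).tolist(),np.round(i["cam_to_world"],3).tolist())
    cv2.imwrite(f"pics/{n}0.png",read_camera(n))
E
```

```text
pics
{'t': 0.0, 'joints': array([-1.25356761e+00,  4.91557057e-01,  1.55944535e+00,  1.16238956e-05,
        1.09166889e+00, -1.05605255e-01]), 'qvel': array([ 5.01644983e-04, -9.32250758e-04, -3.25088511e-05, -2.03834488e-04,
       -9.56825092e-04,  4.73006314e-04]), 'tau': array([-8.35401261e-04, -6.12645006e+01, -2.58181000e+01,  6.91881753e-02,
        4.81610256e-02, -1.55003790e-04]), 'eef_pos': array([ 256.41365353, -569.72398073,  214.06470629]), 'tcp_rot': array([-3.14052111e+00, -1.23950559e-04,  4.22828543e-01]), 'ft_force': array([ 0.28667241, -0.17020424,  0.13194066]), 'moment': array([-0.00585868,  0.00137887,  0.01496908]), 'grip_force': 0.0, 'opening': 0.9987281707876786}
scene [[605.3, 0.0, 323.0], [0.0, 605.3, 237.3], [0.0, 0.0, 1.0]] [[-0.88, -0.343, 0.328, 41.353], [-0.474, 0.604, -0.641, 902.187], [0.021, -0.719, -0.694, 1162.731], [0.0, 0.0, 0.0, 1.0]]
top [[551.1, 0.0, 317.5], [0.0, 551.1, 236.1], [0.0, 0.0, 1.0]] [[0.375, -0.883, 0.284, 142.916], [-0.927, -0.357, 0.115, -240.18], [-0.0, -0.307, -0.952, 1461.913], [0.0, 0.0, 0.0, 1.0]]
wrist [[413.1, 0.0, 319.1], [0.0, 413.1, 238.2], [0.0, 0.0, 1.0]] [[0.41, -0.873, -0.265, 329.638], [-0.912, -0.393, -0.117, -536.658], [-0.002, 0.29, -0.957, 383.263], [0.0, 0.0, 0.0, 1.0]]
```

View pics/top0.png

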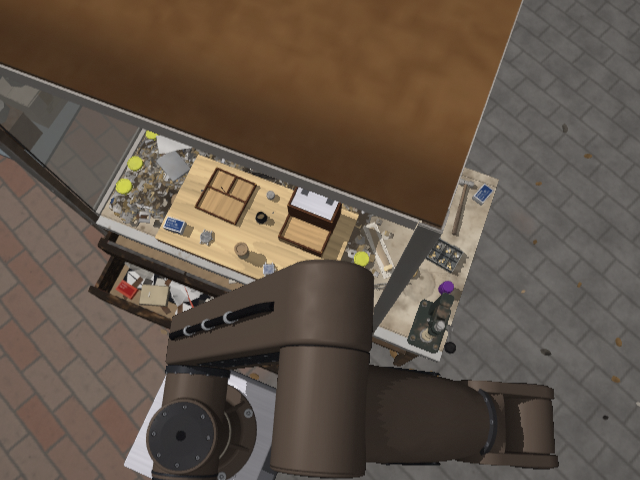

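View pics/scene0.png

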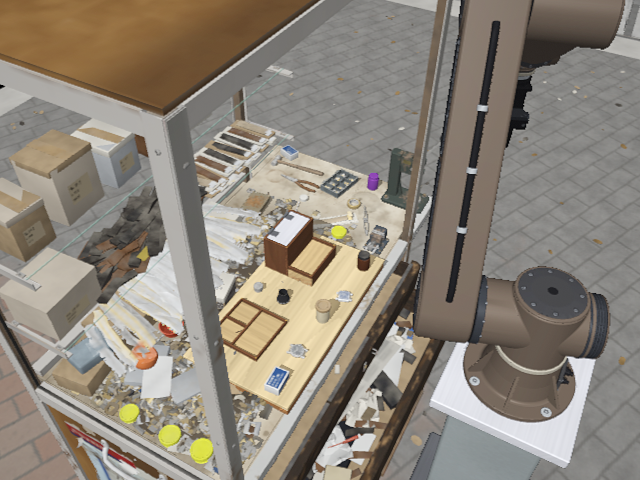

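View pics/wrist0.png

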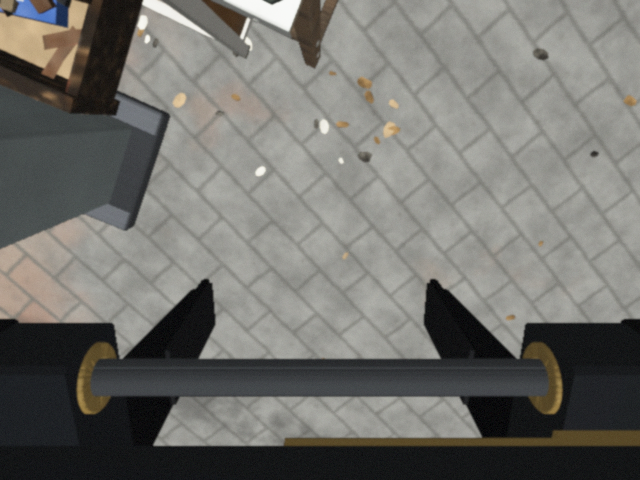

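Top: blue carton (175,226), round watch ~(207,237), tan-lid canister (242,250), square watch ~(268,268), black thing (261,217), grey can (272,196). Scene: brown jar ~(363,260), black item (283,296), purple one (373,181). Close crop for the choice:

Run:
```python
import cv2
a=cv2.imread("pics/scene0.png")[210:410,205:405]
cv2.imwrite("pics/c1.png",cv2.resize(a,(600,600),interpolation=cv2.INTER_CUBIC))
```

```text
(no output)
```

View pics/c1.png

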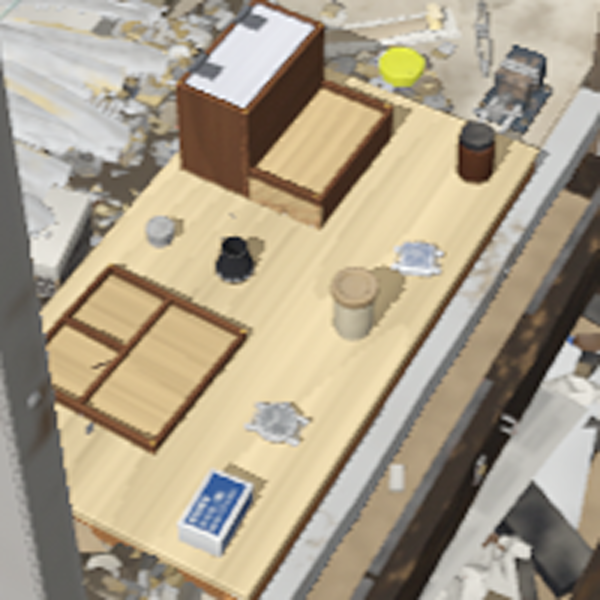

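Crop: brown jar (476,152) with black lid; canister (353,300); round watch (278,422); square watch (418,258); carton (217,512); decoys are a black cone (235,258), grey tin (160,230), purple jar off-board. Now rough rays.

```bash
cat > h.py <<'E'
import cv2,numpy as np
from cell import *
np.set_printoptions(suppress=True,precision=1)
def ray(n,u,v,z,info=None):
    i=info or camera_info(n);K=np.array(i["K"]);T=np.array(i["cam_to_world"])
    d=T[:3,:3]@np.linalg.solve(K,[u,v,1.]);o=T[:3,3];return (o+d*(z-o[2])/d[2])
E
python3 - <<'E'
from h import *
def c(n,x,y,z): print(n,ray("scene",205+x/3,210+y/3,z))
c("jar top",478,133,77);c("jar base",476,176,30)
c("can top",355,287,81);c("can base",353,330,30)
c("rw",278,422,38);c("sw",418,258,38);c("carton",220,500,52)
for n,x,y in(("far -y..",118,266),("near",246,330),("nearL",155,448)):c("tray "+n,x,y,42)
for n,x,y in(("farR",256,2),("nearR",324,40),("nearL",248,108),("farL",180,90)):c("box "+n,x,y,132)
for n,x,y in(("step nearR",391,108),("step nearL",322,205)):c(n,x,y,68)
for n,x,y in(("board nearR",540,150),("board nearL",245,600)):c(n,x,y,30)
for n,u,v,z in(("carton",175,225,52),("rw",207,237,38),("can",242,249,70),("sw",268,268,38),("post",425,222,30)):print("top",n,ray("top",u,v,z))
for n,p in(("tray",[(201,154+34),(257,183),(241,225),(196,207)]),):
  for q in p: print(n,ray("top",*q,42))
E
```

```text
jar top [435.2 -96.8  77. ]
jar base [431.5 -92.7  30. ]
can top [444.7 103.3  81. ]
can base [444.4 104.8  30. ]
rw [449.2 214.1  38. ]
sw [430.5  19.8  38. ]
carton [446.6 300.6  52. ]
tray far -y.. [635.2 148.5  42. ]
tray near [512.7 154.   42. ]
tray nearL [514.9 280.5  42. ]
box farR [648.5 -94.2 132. ]
box nearR [574.7 -81.1 132. ]
box nearL [588.7  19.7 132. ]
box farL [647.3  29.1 132. ]
step nearR [516.4 -95.4  68. ]
step nearL [513.5  31.3  68. ]
board nearR [ 396.4 -148.    30. ]
board nearL [397.6 349.1  30. ]
top carton [448.7 299.3  52. ]
top rw [453.4 208.7  38. ]
top can [450.9  98.8  70. ]
top sw [435.8  20.5  38. ]
top post [ 719.1 -326.4   30. ]
tray [575.8 284.8  42. ]
tray [648.  146.3  42. ]
tray [518.2 136.4  42. ]
tray [519.6 273.   42. ]
```

Call:
move_arm(commands=[[[-0.9,4,0],[0,0,8.5],1],[[-0.9,4,0],[0,0,8.5],1],[[-0.9,4,0],[0,0,8.5],1],[[-0.9,4,0],[0,0,8.5],1],[[-0.9,4,0],[0,0,8.5],1],[[0,0,0],[0,0,8.5],1],[[0,0,0],[0,0,8.5],1],[[0,0,0],[0,0,8.5],1],[[0,0,0],[0,0,8.5],1],[[0,0,0],[0,0,8.5],1]])

```text
t: 1.15
eef_pos: [211.4, -369.8, 214.6]
tcp_rot: [3.141, -0.0, 1.912]
ft_force: [-0.1, -0.6, -1.2]
opening: 1.0
grip_force: 0.0
```

Run:
```python
from h import *
s=state();print(s["eef_pos"],np.degrees(s["tcp_rot"]),s["joints"].round(3))
im=read_camera("top");cv2.imwrite("pics/t1.png",cv2.resize(im[150:390,290:530],(600,600),interpolation=cv2.INTER_CUBIC))
i=camera_info("top");K=np.array(i["K"]);T=np.linalg.inv(i["cam_to_world"])
for dx in(-25,25):
  for dy in(-25,25):
    for z in(0,500):
      p=K@(T@[390+dx,-290+dy,z,1])[:3];print(dx,dy,z,(p[:2]/p[2]-[290,150])*2.5)
```

```text
[ 211.4 -369.8  214.6] [180.   -0.  109.6] [-1.2  0.2  2.   0.   0.9 -1.5]
-25 -25 0 [214.2 480.9]
-25 -25 500 [285.5 393.6]
-25 25 0 [169.6 463. ]
-25 25 500 [218.8 367.4]
25 -25 0 [230.5 436.7]
25 -25 500 [308.6 329.2]
25 25 0 [186.3 419.1]
25 25 500 [242.7 303.8]
```

View pics/t1.png

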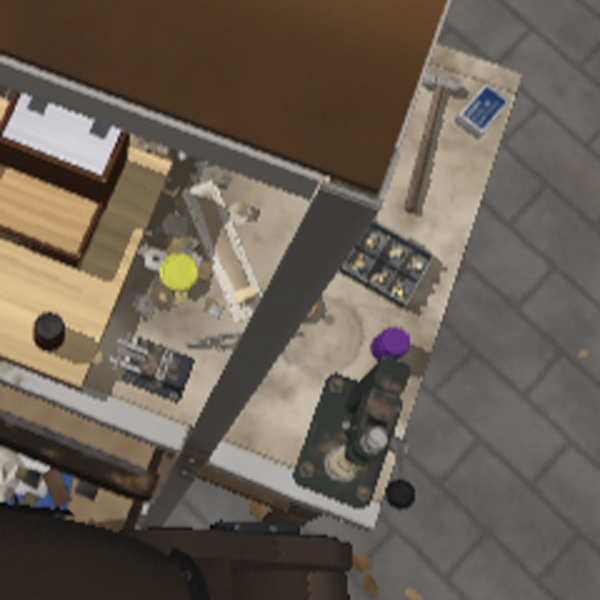

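Post base lies at about (200,450) in the crop, roughly 30 mm wide as drawn. I'll pass on a straight tangent line at r≈390.

Call:
move_arm(commands=[[[0,0,0],[0,0,8.5],0.6],[[0,0,0],[0,0,8.5],0.6],[[0,0,0],[0,0,8.5],0.6],[[0,0,0],[0,0,8.3],0.6],[[2.1,2.8,0],[0,0,0],0.6],[[2.1,2.8,0],[0,0,0],0.6],[[2.1,2.8,0],[0,0,0],0.6],[[1.2,1.6,0],[0,0,0],0.6],[[0,0,0],[0,0,0],0.6]])

```text
t: 2.1
eef_pos: [287.3, -268.4, 214.7]
tcp_rot: [3.141, -0.0, 2.496]
ft_force: [0.6, -1.0, 0.2]
opening: 0.604
grip_force: 0.0
```

Call:
move_arm(commands=[[[1.95,2.6,0],[0,0,0],0.6],[[1.95,2.6,0],[0,0,0],0.6],[[1.95,2.6,0],[0,0,0],0.6],[[1.95,2.6,0],[0,0,0],0.6],[[1.95,2.6,0],[0,0,8.5],0.6],[[1.95,2.6,0],[0,0,8.5],0.6],[[1.5,1.5,0],[0,0,8.5],0.6],[[1,0.5,0],[0,0,8.5],0.6],[[0,0,0],[0,0,2.8],0.6],[[0,0,0],[0,0,0],0.6]])

```text
t: 3.1
eef_pos: [428.6, -94.4, 214.5]
tcp_rot: [3.142, -0.0, 3.137]
ft_force: [1.0, -0.1, 0.2]
opening: 0.599
grip_force: 0.0
```

Run:
```python
from h import *
s=state();print(s["eef_pos"],np.degrees(s["tcp_rot"]));i=camera_info("wrist")
im=read_camera("wrist");cv2.imwrite("pics/w1.png",im)
print(np.array(i["cam_to_world"]))
```

```text
[428.6 -94.4 214.5] [180.   -0.  179.8]
[[  0.    1.    0.3 345.3]
 [  1.   -0.   -0.  -94.5]
 [  0.    0.3  -1.  383.6]
 [  0.    0.    0.    1. ]]
```

View pics/w1.png

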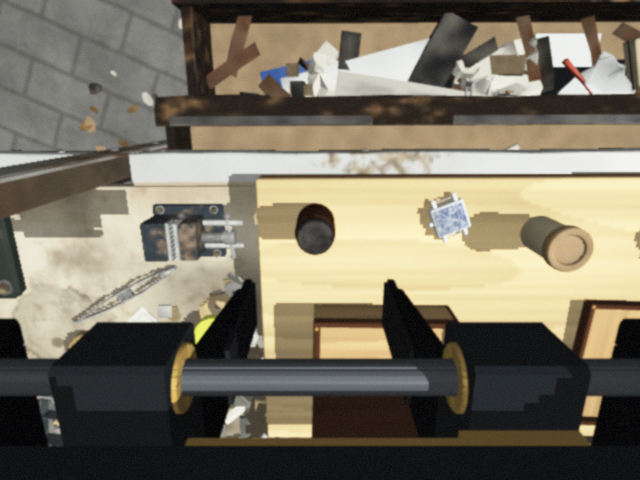

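Wrist view: jar lid centre ~(314,236); square watch ~(450,217), with lugs at its top/bottom-ish corners; canister lid ~(568,247).

```bash
cat >> h.py <<'E'
def blobs(im,mask,amin=60):
    mask=cv2.morphologyEx(mask.astype(np.uint8)*255,cv2.MORPH_OPEN,np.ones((3,3)))
    mask=cv2.morphologyEx(mask,cv2.MORPH_CLOSE,np.ones((5,5)))
    cs,_=cv2.findContours(mask,cv2.RETR_EXTERNAL,cv2.CHAIN_APPROX_NONE)
    return [c for c in cs if cv2.contourArea(c)>amin]
E
python3 - <<'E'
from h import *
im=cv2.imread("pics/w1.png");b,g,r=[im[...,k].astype(int) for k in range(3)]
m=(b>r+0)&(b>60)
m[:180]=0;m[270:]=0;m[:,:400]=0;m[:,500:]=0
for c in blobs(im,m):
    R=cv2.minAreaRect(c);print(R,ray("wrist",*R[0],41));
    print(np.array([ray("wrist",*p,41)[:2] for p in cv2.boxPoints(R)]))
print("jar",ray("wrist",314,236,77),"can",ray("wrist",567,247,81))
E
```

```text
((448.32757568359375, 217.5689697265625), (32.868072509765625, 37.69615173339844), 68.19859313964844) [430.3  15.8  41. ]
[[423.   -4.9]
 [411.1  23.7]
 [437.7  36.6]
 [450.1   7.5]]
jar [435.4 -98.6  77. ] can [444.3  96.3  81. ]
```

Call:
move_arm(commands=[[[0.65,-0.4,-3],[0,0,0],0.6],[[0,0,-3.6],[0,0,0],0.6],[[0,0,-4],[0,0,0],0.6],[[0,0,-4],[0,0,0],0.6],[[0,0,-2],[0,0,0],0.6],[[0,0,0],[0,0,0],0.6],[[0,0,0],[0,0,0],0],[[0,0,0],[0,0,0],0],[[0,0,0],[0,0,0],0],[[0,0,0],[0,0,0],0]])

```text
t: 4.15
eef_pos: [435.4, -98.1, 49.6]
tcp_rot: [-3.141, 0.002, 3.138]
ft_force: [-1.3, -1.0, 6.0]
opening: 0.327
grip_force: 30.0
```

Call:
move_arm(commands=[[[0,0,4],[0,0,0],0],[[0,0,4.5],[0,0,0],0],[[0,2,4],[0,0,0],0],[[0.5,4,3],[0,0,0],0],[[1,4.2,2.4],[0,0,0],0],[[1,4.2,0],[0,0,0],0],[[1,4.2,0],[0,0,0],0],[[1,4.2,0],[0,0,0],0],[[1,4.2,0],[0,0,0],0],[[0,4.2,0],[0,0,0],0]])

```text
t: 5.15
eef_pos: [490.4, 215.7, 228.0]
tcp_rot: [3.141, 0.001, 3.138]
ft_force: [0.3, -0.6, -0.9]
opening: 0.32
grip_force: 29.9
```

Run:
```python
from h import *
s=state();print(s["eef_pos"],np.degrees(s["tcp_rot"]),s["opening"])
i=camera_info("wrist");im=read_camera("wrist");cv2.imwrite("pics/w2.png",im);np.save("w2.npy",i["cam_to_world"])
```

```text
[490.4 215.7 228. ] [180.    0.1 179.8] 0.3198038384189574
```

View pics/w2.png

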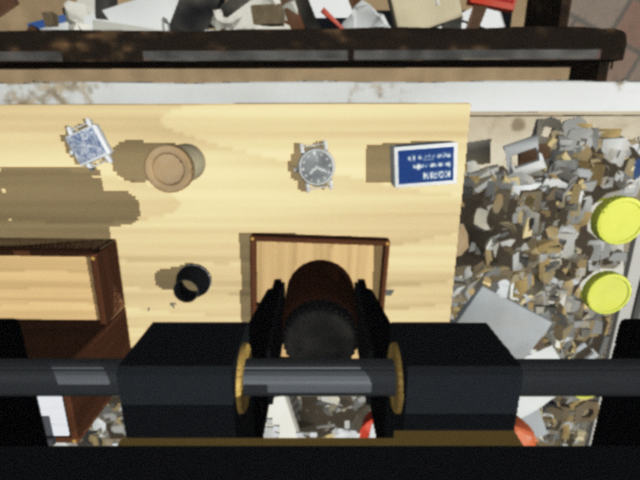

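Near tray corners at (251,234) and (390,238); step-box near-left corner (117,240); canister lid (170,166), round watch (316,166), carton (425,164), square watch (87,145).

Run:
```python
from h import *
I={"K":camera_info("wrist")["K"],"cam_to_world":np.load("w2.npy")}
W=lambda u,v,z:ray("wrist",u,v,z,I)
a,b=W(250.5,234.5,42),W(390,238,42);print("tray",a,b,np.linalg.norm(a-b))
d=(b-a)[:2];d/=np.linalg.norm(d);n=np.array([d[1],-d[0]]);print("ang",np.degrees(np.arctan2(-d[0],d[1])))
c=(a+b)[:2]/2+n*66.5;print("centre",c,"small",[c+n*34.5+d*s for s in(30.5,-30.5)],"wide",c-n*29.5)
print("step corner",W(117,240,68),"can",W(170,166,81),W(170,166,81))
im=cv2.imread("pics/w2.png");B,g,r=[im[...,k].astype(int) for k in range(3)]
bd=im[100:220,20:460].astype(int);m=np.zeros(im.shape[:2],bool);m[115:215,30:464]=((B>r-10)&(B>70))[115:215,30:464]
for c in blobs(im,m,100):
    R=cv2.minAreaRect(c);z=52 if R[0][0]>380 else 40
    p=np.array([W(*q,z)[:2] for q in cv2.boxPoints(R)]);e=p[1]-p[0],p[2]-p[1]
    print(np.round(R[0]),W(*R[0],z),[(np.linalg.norm(q),np.degrees(np.arctan2(q[1],q[0]))) for q in e])
```

```text
tray [510.4 154.3  42. ] [514.  279.3  42. ] 125.11219671514202
ang -1.6918675726188133
centre [578.7 214.8] small [array([614.1, 244.3]), array([612.3, 183.3])] wide [549.2 215.7]
step corner [507.2  47.4  68. ] can [444.6 102.7  81. ] [444.6 102.7  81. ]
[314. 166.] [449.9 211.5  40. ] [(np.float64(32.141356416135295), np.float64(89.82235348884674)), (np.float64(34.04663740865729), np.float64(0.38414450040198667))]
[424. 164.] [446.7 302.7  52. ] [(np.float64(53.92705655594714), np.float64(93.4819889776974)), (np.float64(34.73032627201689), np.float64(9.064369023296898))]
[ 88. 144.] [431.3  20.6  40. ] [(np.float64(33.63021861698977), np.float64(110.62200629590153)), (np.float64(37.90549825277102), np.float64(15.642825365165596))]
```

Call:
move_arm(commands=[[[4,1,-1],[0,0,0],0],[[4,1,-2],[0,0,0],0],[[4.35,0.85,-2],[0,0,0],0],[[0,0,-3],[0,0,0],0],[[0,0,-4],[0,0,0],0],[[0,0,-3],[0,0,0],0],[[0,0,-1.4],[0,0,0],0],[[0,0,-0.5],[0,0,0],0],[[0,0,-0.4],[0,0,0],0],[[0,0,0],[0,0,0],0]])

```text
t: 6.2
eef_pos: [613.9, 242.5, 55.6]
tcp_rot: [3.141, 0.001, 3.139]
ft_force: [0.6, -0.5, 0.7]
opening: 0.328
grip_force: 29.9
```

Call:
move_arm(commands=[[[0,0,-0.15],[0,0,0],0],[[0,0,0],[0,0,0],0],[[0,0,0],[0,0,0],0.45],[[0,0,0],[0,0,0],0.5],[[0,0,0],[0,0,0],0.5],[[0,0,2],[0,0,0],0.5],[[0,0,4],[0,0,0],0.5],[[0,0,4],[0,0,0],0.5],[[-3,-1,4],[0,0,0],0.5],[[-4,-2,3],[0,0,0],0.55]])

```text
t: 7.2
eef_pos: [547.1, 214.2, 222.1]
tcp_rot: [3.141, 0.003, 3.139]
ft_force: [0.4, -0.5, 0.6]
opening: 0.528
grip_force: 0.0
```

Call:
move_arm(commands=[[[-3.3,-3.7,0],[0,0,0],0.65],[[-3.3,-3.7,0],[0,0,0],0.65],[[-3.4,-3.8,-1],[0,0,0],0.65],[[0,0,-3],[0,0,0],0.65],[[0,0,-4],[0,0,0],0.65],[[0,0,-4],[0,0,0],0.65],[[0,0,-3.2],[0,0,0],0.65],[[0,0,-2],[0,0,0],0.65],[[0,0,0],[0,0,0],0.4],[[0,0,0],[0,0,0],0]])

```text
t: 8.2
eef_pos: [448.4, 103.4, 48.9]
tcp_rot: [3.142, -0.0, 3.139]
ft_force: [0.2, -0.2, 0.2]
opening: 0.533
grip_force: 0.0
```

Call:
move_arm(commands=[[[0,0,0],[0,0,0],0],[[0,0,0],[0,0,0],0],[[0,0,0],[0,0,0],0]])

```text
t: 8.5
eef_pos: [448.7, 103.4, 49.4]
tcp_rot: [3.141, 0.002, 3.139]
ft_force: [-0.2, -1.0, 5.0]
opening: 0.37
grip_force: 30.0
```

Call:
move_arm(commands=[[[0,0,4],[0,0,0],0],[[0,0,4],[0,0,0],0],[[1.5,1,3],[0,0,0],0],[[3.5,1.5,0],[0,0,0],0],[[3.5,1.5,0],[0,0,0],0],[[3.5,2,0],[0,0,0],0],[[3.5,2,0],[0,0,0],0],[[1,0,-2],[0,0,0],0],[[0,0,-3],[0,0,0],0],[[0,0,-3],[0,0,0],0]])

```text
t: 9.5
eef_pos: [613.4, 183.6, 78.0]
tcp_rot: [3.141, 0.001, 3.139]
ft_force: [-0.4, -0.3, -0.6]
opening: 0.372
grip_force: 30.0
```

Call:
move_arm(commands=[[[0,0,-1.5],[0,0,0],0],[[0,0,-0.7],[0,0,0],0],[[0,0,-0.3],[0,0,0],0],[[0,0,0],[0,0,0],0],[[0,0,0],[0,0,0],0.42],[[0,0,0],[0,0,0],0.47],[[0,0,2],[0,0,0],0.47],[[0,0,4],[0,0,0],0.47],[[-3,1,4],[0,0,0],0.5],[[-4,2,4],[0,0,0],0.55]])

```text
t: 10.5
eef_pos: [550.4, 209.4, 188.2]
tcp_rot: [3.141, 0.002, 3.137]
ft_force: [0.5, 0.9, 0.4]
opening: 0.532
grip_force: 0.0
```

Call:
move_arm(commands=[[[-3.1,0,-1],[0,0,0],0.6],[[-3.1,0,-2],[0,0,0],0.6],[[-3.1,-0.2,-2],[0,0,0],0.6],[[0,0,0],[0,0,0],0.6],[[0,0,0],[0,0,0],0.6]])

```text
t: 11.0
eef_pos: [457.8, 208.1, 136.8]
tcp_rot: [3.141, 0.001, 3.139]
ft_force: [-0.5, 0.1, -0.4]
opening: 0.598
grip_force: 0.0
```

Run:
```python
from h import *
s=state();print(s["eef_pos"],np.degrees(s["tcp_rot"]),s["opening"])
i=camera_info("wrist");im=read_camera("wrist")
B,g,r=[im[...,k].astype(int) for k in range(3)]
m=np.zeros(im.shape[:2],bool);m[130:330,225:420]=((B>r-10)&(B>70))[130:330,225:420]
for c in blobs(im,m,150):
    R=cv2.minAreaRect(c);e=cv2.fitEllipse(c)
    p=np.array([ray("wrist",*q,39,i)[:2] for q in cv2.boxPoints(R)]);e2=p[1]-p[0],p[2]-p[1]
    print(R,e,ray("wrist",*R[0],39,i),[(np.linalg.norm(q),np.degrees(np.arctan2(q[1],q[0]))) for q in e2])
cv2.imwrite("pics/w3.png",im)
```

```text
[457.8 208.1 136.8] [180.    0.1 179.8] 0.5975491826669476
((323.84716796875, 230.3537139892578), (56.962554931640625, 50.75086212158203), 82.40535736083984) ((325.9087219238281, 230.13198852539062), (47.490230560302734, 56.562503814697266), 171.41897583007812) [449.3 211.2  39. ] [(np.float64(33.36805676559848), np.float64(97.57161339020472)), (np.float64(39.60851565732694), np.float64(8.366584064818303))]
((322.0, 139.0), (18.0, 194.0), 90.0) ((311.811767578125, 139.0458526611328), (19.532875061035156, 271.3533020019531), 90.08521270751953) [389.6 210.   39. ] [(np.float64(121.29839752962366), np.float64(89.85512079604563)), (np.float64(11.05922140005766), np.float64(3.857623491437718))]
```

View pics/w3.png

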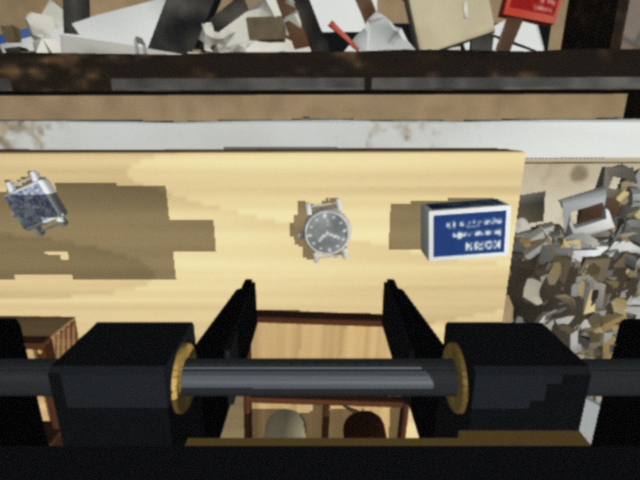

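Call:
move_arm(commands=[[[-0.8,0.4,-2],[0,0,8],0.6],[[0,0,-3],[0,0,0],0.6],[[0,0,-3],[0,0,0],0.6],[[0,0,-1.6],[0,0,0],0.6],[[0,0,-0.75],[0,0,0],0.55],[[0,0,0],[0,0,0],0.5],[[0,0,0],[0,0,0],0.3],[[0,0,0],[0,0,0],0],[[0,0,0],[0,0,0],0],[[0,0,0],[0,0,0],0]])

```text
t: 12.05
eef_pos: [450.1, 212.1, 33.4]
tcp_rot: [3.141, 0.002, -3.005]
ft_force: [0.8, -0.1, 6.2]
opening: 0.351
grip_force: 30.0
```

Call:
move_arm(commands=[[[0,0,2],[0,0,0],0],[[0,0,3],[0,0,0],0],[[2,0,0],[0,0,-5],0],[[4,0.3,0],[0,0,-4.5],0],[[3.5,0,0],[0,0,0],0],[[0.4,0,-2],[0,0,0],0],[[0,0,-2],[0,0,0],0],[[0,0,-0.5],[0,0,0],0],[[0,0,-0.1],[0,0,0],0],[[0,0,0],[0,0,0],0]])

```text
t: 13.05
eef_pos: [548.2, 214.7, 37.1]
tcp_rot: [-3.141, -0.0, 3.113]
ft_force: [-1.0, -0.2, 0.1]
opening: 0.356
grip_force: 30.0
```

Call:
move_arm(commands=[[[0,0,-0.05],[0,0,0],0.4],[[0,0,0],[0,0,0],0.48],[[0,0,0],[0,0,0],0.5],[[0,0,2],[0,0,0],0.5],[[0,0,4],[0,0,0],0.6],[[-3,2,4],[0,0,0],0.7],[[-3.5,3.5,0.5],[0,0,1.5],0.8],[[-3.5,3.2,0],[0,0,0],0.8],[[0,0,0],[0,0,0],0.8],[[0,0,0],[0,0,0],0.8]])

```text
t: 14.05
eef_pos: [450.1, 301.1, 138.5]
tcp_rot: [3.141, 0.001, 3.141]
ft_force: [-0.0, 0.5, 0.2]
opening: 0.798
grip_force: 0.0
```

Run:
```python
from h import *
s=state();print(s["eef_pos"],np.degrees(s["tcp_rot"]),s["opening"])
i=camera_info("wrist");im=read_camera("wrist")
B,g,r=[im[...,k].astype(int) for k in range(3)]
m=np.zeros(im.shape[:2],bool);m[150:330,220:440]=((B>r+40)&(B>70))[150:330,220:440]
for c in blobs(im,m,300):
    R=cv2.minAreaRect(c)
    p=np.array([ray("wrist",*q,52,i)[:2] for q in cv2.boxPoints(R)]);e2=p[1]-p[0],p[2]-p[1]
    print(R,ray("wrist",*R[0],52,i),[(np.linalg.norm(q),np.degrees(np.arctan2(q[1],q[0]))) for q in e2])
cv2.imwrite("pics/w4.png",im)
```

```text
[450.1 301.1 138.5] [180.   0. 180.] 0.7980965750256794
((323.86065673828125, 244.26419067382812), (40.024375915527344, 70.24828338623047), 85.98582458496094) [447.8 304.1  52. ] [(np.float64(44.938958631346196), np.float64(94.09423722961432)), (np.float64(27.219868249556047), np.float64(5.37647182751832))]
```

View pics/w4.png

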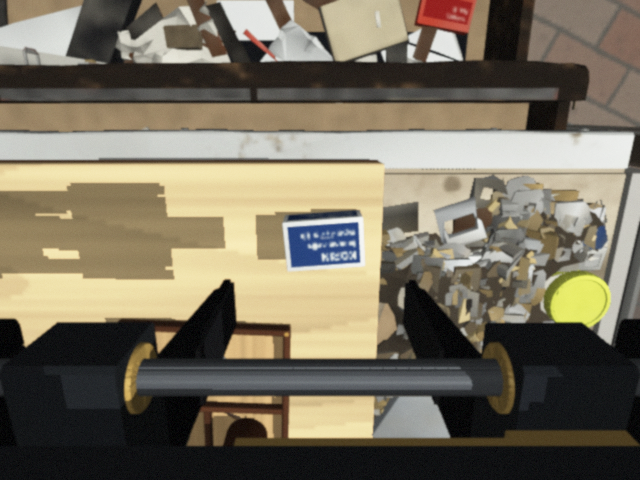

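Call:
move_arm(commands=[[[-0.2,0.3,-2],[0,0,4],0.8],[[0,0,-3],[0,0,0],0.75],[[0,0,-3],[0,0,0],0.75],[[0,0,-1.5],[0,0,0],0.75],[[0,0,-0.5],[0,0,0],0.75],[[0,0,0],[0,0,0],0.6],[[0,0,0],[0,0,0],0.3],[[0,0,0],[0,0,0],0],[[0,0,0],[0,0,0],0],[[0,0,0],[0,0,0],0]])

```text
t: 15.1
eef_pos: [449.1, 303.5, 39.0]
tcp_rot: [3.141, 0.002, -3.075]
ft_force: [0.7, -2.7, 6.5]
opening: 0.547
grip_force: 30.0
```

Call:
move_arm(commands=[[[0,0,4],[0,0,0],0],[[0,0,4.5],[0,0,-4],0],[[0.3,-3,4],[0,0,0],0],[[0.4,-4.3,2.5],[0,0,0],0],[[0.4,-4.3,2.5],[0,0,0],0],[[0.4,-4.3,2.5],[0,0,0],0],[[0.4,-4.3,1],[0,0,0],0],[[0.4,-4.3,0],[0,0,0],0],[[0.4,-4.3,0],[0,0,0],0],[[0.4,-4.3,0],[0,0,0],0]])

```text
t: 16.1
eef_pos: [479.2, -29.1, 248.5]
tcp_rot: [3.142, 0.001, 3.139]
ft_force: [0.3, -0.1, -0.7]
opening: 0.542
grip_force: 30.0
```

Call:
move_arm(commands=[[[0,-0.3,0],[0,0,0],0],[[0,0,0],[0,0,0],0]])

```text
t: 16.3
eef_pos: [479.3, -31.2, 248.1]
tcp_rot: [3.141, -0.0, 3.136]
ft_force: [-0.3, 0.7, -1.4]
opening: 0.547
grip_force: 30.0
```

Run:
```python
from h import *
s=state();print(s["eef_pos"],np.degrees(s["tcp_rot"]),s["opening"])
i=camera_info("wrist");im=read_camera("wrist");np.save("w5.npy",i["cam_to_world"])
cv2.imwrite("pics/w5.png",im)
```

```text
[479.3 -31.2 248.1] [180.   -0.  179.7] 0.547291923820079
```

View pics/w5.png

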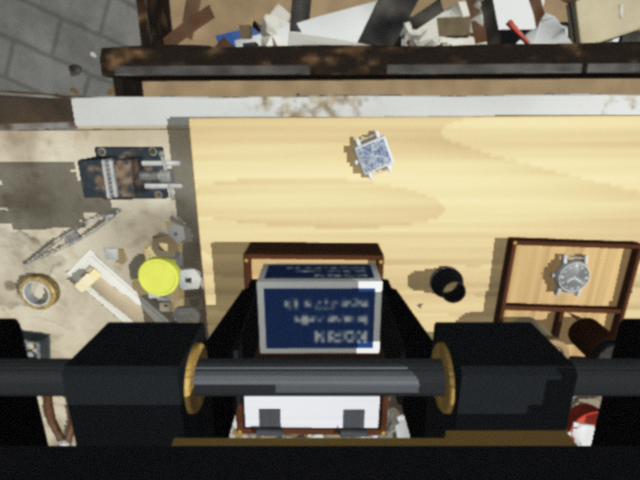

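Carton held between fingers; step front rim corners at (244,247) and (383,244), tall box's far rim corners about (237,434) and (390,431).

Run:
```python
from h import *
I={"K":camera_info("wrist")["K"],"cam_to_world":np.load("w5.npy")}
W=lambda u,v,z:ray("wrist",u,v,z,I)
a,b=W(244,247,68),W(383,244,68);print(a,b,np.linalg.norm(a-b))
d=(b-a)[:2];d/=np.linalg.norm(d);n=np.array([d[1],-d[0]]);o=(a+b)[:2]/2+n*70
print("yaw",np.degrees(np.arctan2(-d[0],d[1])),"o",o,"step",o-n*33,"closed",o+n*34)
print("far",W(237,434,132),W(390,431,132),"carton top",W(258,280,262),W(381,277,262))
print("sw",W(374,155,40))
```

```text
[508.7 -98.1  68. ] [506.6  25.3  68. ] 123.41665479499024
yaw 0.9794000159055446 o [577.7 -35.2] step [544.7 -35.7] closed [611.7 -34.6]
far [ 653.2 -101.2  132. ] [650.9  27.3 132. ] carton top [460.2 -56.  262. ] [459.1  -6.3 262. ]
sw [431.5  18.5  40. ]
```

Call:
move_arm(commands=[[[4,-0.2,0],[0,0,1],0],[[4,-0.2,-1],[0,0,0],0],[[4,0,-3],[0,0,0],0],[[1.2,0,-3],[0,0,0],0],[[0,0,-2.5],[0,0,0],0],[[0,0,0],[0,0,0],0]])

```text
t: 16.95
eef_pos: [610.1, -32.4, 149.7]
tcp_rot: [3.14, -0.006, -3.125]
ft_force: [-1.1, 0.8, -0.2]
opening: 0.543
grip_force: 30.0
```

Run:
```python
from h import *
s=state();print(s["eef_pos"],np.degrees(s["tcp_rot"]),s["opening"])
i=camera_info("wrist");im=read_camera("wrist");np.save("w6.npy",i["cam_to_world"])
cv2.imwrite("pics/w6.png",im)
sc=read_camera("scene");cv2.imwrite("pics/s6.png",cv2.resize(sc[190:340,200:400],(800,600),interpolation=cv2.INTER_CUBIC))
```

```text
[610.1 -32.4 149.7] [ 179.9   -0.4 -179.1] 0.5428242063367369
```

View pics/w6.png

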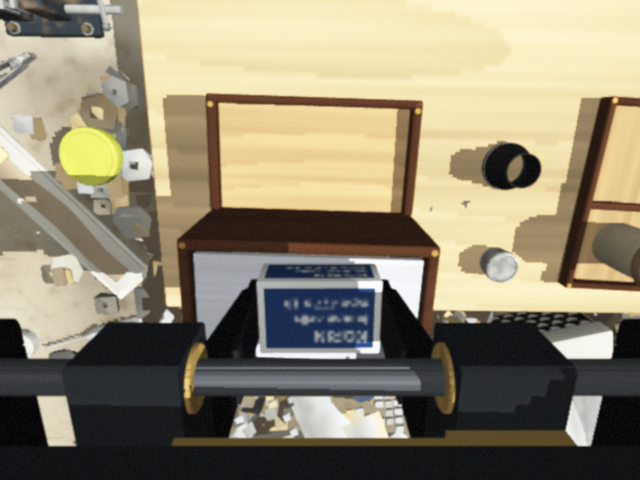

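View pics/s6.png

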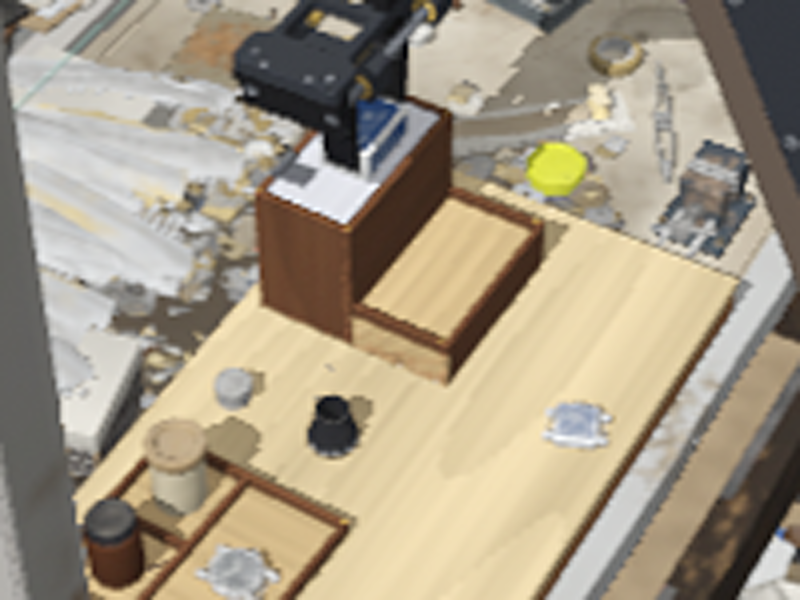

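Wrist: tall box near top corners (180,244) and (438,249), step front corners (210,97),(421,102); carton above the flap. Scene: kit pieces sit upright in tray.

Run:
```python
from h import *
I={"K":camera_info("wrist")["K"],"cam_to_world":np.load("w6.npy")}
W=lambda u,v,z:ray("wrist",u,v,z,I)
print(W(180,243,132),W(438,249,132),"step",W(210,97,68),W(421,102,68),"carton top near",W(258,280,163),W(381,279,163))
```

```text
[586.3 -98.9 132. ] [587.3  23.8 132. ] step [517.9 -96.8  68. ] [518.6  25.1  68. ] carton top near [591.8 -57.7 163. ] [590.6  -7.7 163. ]
```

Call:
move_arm(commands=[[[0.8,-0.4,0],[0,0,0],0],[[0,0,-1],[0,0,0],0],[[0,0,-1.5],[0,0,0],0],[[0,0,-1.5],[0,0,0],0],[[0,0,0],[0,0,0],0]])

```text
t: 17.55
eef_pos: [618.7, -38.5, 111.8]
tcp_rot: [3.141, -0.002, -3.128]
ft_force: [-1.3, 0.3, -0.7]
opening: 0.548
grip_force: 30.0
```

Carton bottom is at ~103, well below the rim, with no contact force. Continuing.

Call:
move_arm(commands=[[[0,0,-1.5],[0,0,0],0],[[0,0,-1.5],[0,0,0],0],[[0,0,-1.2],[0,0,0],0],[[0,0,-0.7],[0,0,0],0],[[0,0,0],[0,0,0],0]])

```text
t: 18.05
eef_pos: [619.3, -38.5, 63.5]
tcp_rot: [3.141, -0.001, -3.127]
ft_force: [-1.0, -0.3, -0.8]
opening: 0.539
grip_force: 30.0
```

Call:
move_arm(commands=[[[0,0,-0.2],[0,0,0],0],[[0,0,0],[0,0,0],0.65],[[0,0,0],[0,0,0],0.72],[[0,0,0],[0,0,0],0.72],[[0,0,0],[0,0,0],0.72],[[0,0,0],[0,0,0],0.72],[[0,0,0],[0,0,0],0.72]])

```text
t: 18.75
eef_pos: [619.6, -38.5, 62.2]
tcp_rot: [3.142, 0.0, -3.127]
ft_force: [-0.6, 0.7, 0.4]
opening: 0.72
grip_force: 0.2
```

Call:
move_arm(commands=[[[0,0,1.5],[0,0,0],0.72],[[0,0,2.5],[0,0,0],0.72],[[0,0,3],[0,0,0],0.72],[[0,0,3],[0,0,0],0.72],[[-2,0,3],[0,0,0],0.72],[[-3,1,2],[0,0,0],0.65],[[-3.5,1.5,0],[0,0,0],0.6],[[-3.5,1,0],[0,0,0],0.6],[[-3.5,1,0],[0,0,0],0.6],[[0,0,0],[0,0,0],0.6]])

```text
t: 19.75
eef_pos: [461.1, 7.5, 213.4]
tcp_rot: [3.141, -0.0, -3.126]
ft_force: [0.3, 0.4, 0.6]
opening: 0.6
grip_force: 0.0
```

Run:
```python
from h import *
s=state();print(s["eef_pos"],np.degrees(s["tcp_rot"]),s["opening"])
sc=read_camera("scene");cv2.imwrite("pics/s7.png",cv2.resize(sc[190:340,200:400],(800,600),interpolation=cv2.INTER_CUBIC))
```

```text
[461.1   7.5 213.4] [ 180.    -0.  -179.1] 0.600373555074987
```

View pics/s7.png

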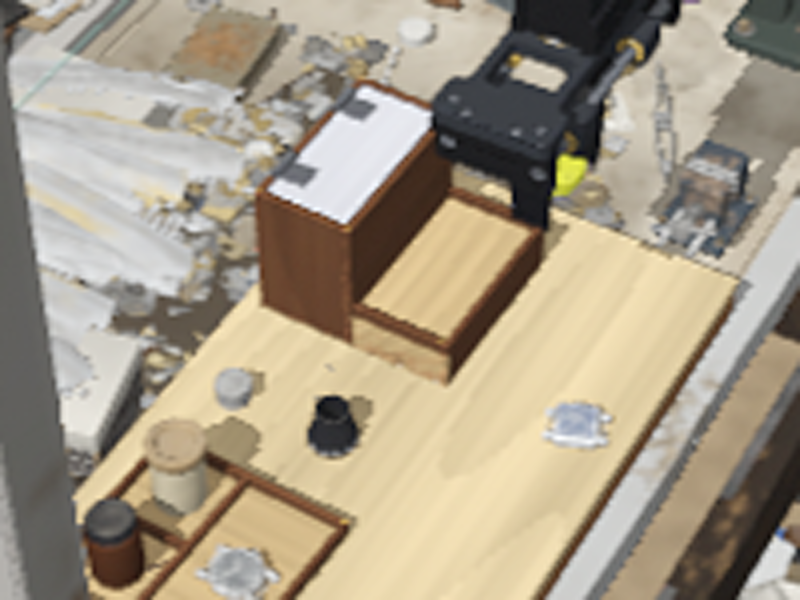

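Flap is shut with the carton inside (white flap level at ~(360,150)). Square watch next.

Call:
move_arm(commands=[[[-1,0.6,-3],[0,0,8.5],0.6],[[-1,0.6,-4],[0,0,8.5],0.6],[[0,0,0],[0,0,0],0.6],[[0,0,0],[0,0,0],0.6]])

```text
t: 20.2
eef_pos: [445.8, 18.2, 142.9]
tcp_rot: [3.142, -0.0, -2.835]
ft_force: [-0.6, 0.7, 1.6]
opening: 0.597
grip_force: 0.0
```

Run:
```python
from h import *
s=state();print(s["eef_pos"],np.degrees(s["tcp_rot"]),s["opening"])
i=camera_info("wrist");im=read_camera("wrist")
B,g,r=[im[...,k].astype(int) for k in range(3)]
m=np.zeros(im.shape[:2],bool);m[150:310,240:400]=((B>r-5)&(B>70))[150:310,240:400]
for c in blobs(im,m,300):
    for z,cc in((39,c),):
        R=cv2.minAreaRect(cc)
        p=np.array([ray("wrist",*q,z,i)[:2] for q in cv2.boxPoints(R)]);e2=p[1]-p[0],p[2]-p[1]
        print(R,ray("wrist",*R[0],z,i),[(np.linalg.norm(q),np.degrees(np.arctan2(q[1],q[0]))) for q in e2])
    w=np.array([ray("wrist",*q[0],39,i)[:2] for q in c],np.float32);print(cv2.minAreaRect(w),w.mean(0))
cv2.imwrite("pics/w8.png",cv2.resize(im[130:310,200:440],(800,600),interpolation=cv2.INTER_CUBIC))
```

```text
[445.8  18.2 142.9] [ 180.    -0.  -162.4] 0.5970539429787494
((323.0, 218.0), (52.0, 46.0), 90.0) [430.   16.4  39. ] [(np.float64(30.71798492114479), np.float64(107.5804952845788)), (np.float64(36.4263837321336), np.float64(18.66795945411515))]
((430.5579528808594, 16.55106544494629), (36.49946975708008, 31.39861488342285), 18.66799545288086) [430.2  17.4]
((366.6886291503906, 161.99644470214844), (75.40392303466797, 27.2623348236084), 17.35402488708496) [385.5  32.2  39. ] [(np.float64(17.358014175249828), np.float64(-179.6428339287953)), (np.float64(49.2974391618713), np.float64(90.72922412489659))]
((385.56878662109375, 32.58199691772461), (17.502912521362305, 50.152503967285156), 0.35289937257766724) [386.7  33.3]
```

View pics/w8.png

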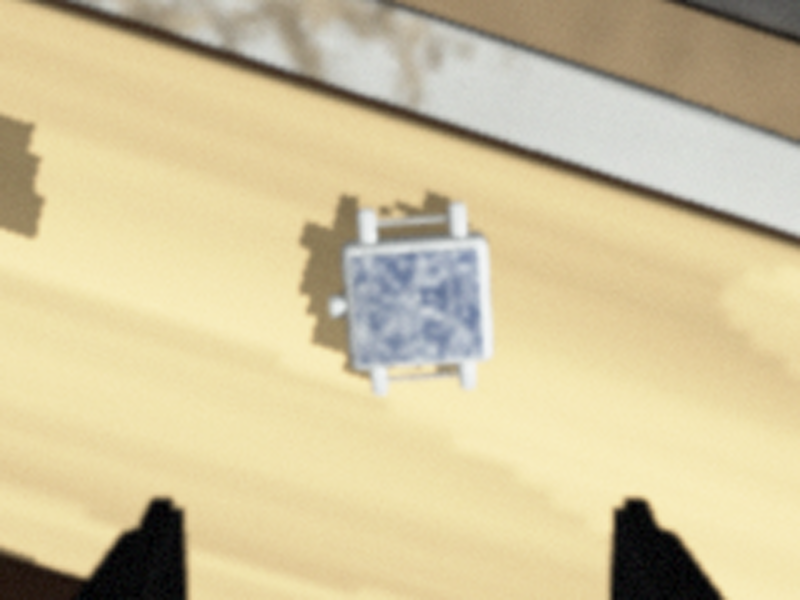

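Watch sits centred at about wrist pixel (326,221), nearly aligned with the fingers (about 4° off), with its crown to the left.

Call:
move_arm(commands=[[[-1.4,0.05,-2],[0,0,4],0.6],[[0,0,-3],[0,0,0],0.6],[[0,0,-3],[0,0,0],0.6],[[0,0,-2.2],[0,0,0],0.6],[[0,0,-0.75],[0,0,0],0.55],[[0,0,0],[0,0,0],0.5],[[0,0,0],[0,0,0],0.3],[[0,0,0],[0,0,0],0],[[0,0,0],[0,0,0],0],[[0,0,0],[0,0,0],0]])

```text
t: 21.25
eef_pos: [431.2, 19.1, 33.6]
tcp_rot: [-3.141, 0.002, -2.761]
ft_force: [-0.4, 1.1, 8.8]
opening: 0.331
grip_force: 30.0
```

Call:
move_arm(commands=[[[0,0,3],[0,0,0],0],[[0,0,4],[0,0,0],0],[[2,-1,2],[0,0,-7],0],[[3.3,-1.6,0],[0,0,-7],0],[[3.3,-1.5,0],[0,0,-7],0],[[3.2,-1.5,0],[0,0,0],0],[[0,0,-2],[0,0,0],0],[[0,0,-2],[0,0,0],0],[[0,0,-1],[0,0,0],0],[[0,0,0],[0,0,0],0]])

```text
t: 22.25
eef_pos: [548.0, -36.9, 71.9]
tcp_rot: [3.141, -0.002, -3.127]
ft_force: [-0.6, 0.3, 1.0]
opening: 0.33
grip_force: 30.0
```

Call:
move_arm(commands=[[[0,0,-0.6],[0,0,0],0],[[0,0,-0.25],[0,0,0],0],[[0,0,0],[0,0,0],0],[[0,0,0],[0,0,0],0]])

```text
t: 22.65
eef_pos: [548.7, -37.0, 64.5]
tcp_rot: [-3.142, 0.001, -3.127]
ft_force: [0.3, 0.5, -0.9]
opening: 0.331
grip_force: 30.0
```

Call:
move_arm(commands=[[[0,0,-0.1],[0,0,0],0],[[0,0,0],[0,0,0],0.4],[[0,0,0],[0,0,0],0.47],[[0,0,0],[0,0,0],0.47],[[0,0,2],[0,0,0],0.47],[[0,0,4],[0,0,0],0.47],[[-2,0,4],[0,0,0],0.5],[[-4,0,4],[0,0,0],0.5],[[-4,0,0],[0,0,0],0.5],[[0,0,0],[0,0,0],0.5]])

```text
t: 23.65
eef_pos: [449.5, -36.5, 199.4]
tcp_rot: [3.142, -0.0, -3.127]
ft_force: [-0.5, -0.8, -0.9]
opening: 0.499
grip_force: 0.0
```

Run:
```python
from h import *
s=state();print(s["eef_pos"],s["opening"],s["ft_force"])
i=camera_info("wrist");im=read_camera("wrist");sc=read_camera("scene")
cv2.imwrite("pics/f_w.png",im);cv2.imwrite("pics/f_s.png",sc)
B,g,r=[im[...,k].astype(int) for k in range(3)]
for nm,(y0,y1,x0,x1),z in(("sw",(150,345,225,400),71),("rw",(150,345,480,639),45)):
    m=np.zeros(im.shape[:2],bool);m[y0:y1,x0:x1]=((B>r-5)&(B>80))[y0:y1,x0:x1]
    for c in blobs(im,m,150):
        w=np.array([ray("wrist",*q[0],z,i)[:2] for q in c],np.float32);print(nm,cv2.boundingRect(c),cv2.minAreaRect(w))
# difference of scene flap/box area against first shot after shutting
a=cv2.imread("pics/scene0.png").astype(int)
d=np.abs(sc.astype(int)-a).max(2);print("flap diff",[(y,int((d[y,255:330]>50).sum())) for y in range(205,290,8)])
```

```text
[449.5 -36.5 199.4] 0.4985448641073958 [-0.5 -0.8 -0.9]
sw (298, 322, 38, 23) ((535.6036987304688, -37.468536376953125), (19.932893753051758, 30.149171829223633), 0.7935314774513245)
rw (580, 311, 38, 34) ((541.69140625, 209.99563598632812), (32.26048278808594, 32.82259750366211), 0.7935568690299988)
rw (553, 150, 84, 7) ((391.79913330078125, 174.72579956054688), (4.546582221984863, 64.24762725830078), 0.8215993046760559)
flap diff [(205, 5), (213, 9), (221, 7), (229, 0), (237, 0), (245, 0), (253, 7), (261, 9), (269, 0), (277, 0), (285, 0)]
```

Run:
```python
from h import *
s=lambda x,y,z:print(ray("scene",200+x/4,190+y/4,z))
s(112,518,81);s(176,443,85);s(178,508,34);s(115,583,34);s(238,570,45)
s(350,520,42);s(210,457,42)  # tray -y near/far corners
```

```text
[612.5 243.6  81. ]
[609.6 183.1  85. ]
[607.8 189.9  34. ]
[608.9 252.9  34. ]
[547.7 217.6  45. ]
[511.7 153.4  42. ]
[608.6 153.5  42. ]
```

```bash
python3 -c "
from cell import env
print(env.job_done())"
```

```text
the job is handed in; nothing more can be done
None
```

I packed both kits and handed the job in at about 24 s of the 120 s allowed; the measured positions are inside the limits and the flap is shut, but no verdict came back.

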